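Refit the access cover of a bench power unit

TASK

Put the loose access cover back on the open bench power unit: hold it by its pull bar at a tilt, hook its lip under the fixed ledge, then swing it down and press its free edge gently until the spring catch snaps over it and the cover lies fully home. Do not force the parts (30 N is too much), and leave the other things on the bench where they are.

Things in the scene. Friction and masses are not known exactly. Their poses are not given: they have to be found in the camera images.
- unit: Black bench power unit, case fixed to the table, 180 (x) by 130 (y) mm. Origin: centre of its underside, at table level; x points from its ledge end to its catch end (away from the robot), z up. In its top is clamped a grey frame, 160 by 120 mm, with the well for the cover, the ledge and the catch. The case's pose is measured, the frame's is not.
- well (a point): Nominal centre of the frame, at seat height: x 0, y 0, z 58 mm of the unit, same axes. The frame is rigid and true in y and yaw, but it may sit up to 9 mm to either side of this along x, and 6 mm higher or lower: find it by feel or eye. Measured from the frame's centre, its well spans x -60 to 52, y -42.5 to 42.5, with walls 6 mm higher than the seat shelf that runs round inside.
- ledge (a point): Middle of the lower front edge of the fixed ledge if the frame were in its nominal place: x -48, y 0, z 10 mm from point well. The ledge is a bar 5 mm thick, 100 mm wide in y, over the near end of the well. The slot under it is 12 mm deep in x and 10 mm high, closed by a stop at x -60; its floor is the seat shelf, here reaching from x -60 to -20. The cover is 2 mm shorter than the well.
- cover_bar (a point): Centre of the loose grey cover, 13.5 mm above its underside, inside its pull bar. Plate 110 (x) by 80 (y) by 5 mm; its last 12 mm at -x are the lip, only 56 mm wide. The black pull bar across the middle is 14 mm in x (grasp it so), 46 mm in y, from 5 to 27 mm above the underside. x points away from the lip, z up. 0.14 to 0.28 kg. Starts flat on the table, lip towards the robot.
- cover_lip (a point): Middle of the end of the lip, on the underside: x -55 mm, y 0 from the cover's centre. Axes as the cover's. Held with the lip end low at a tilt of about 0.2 to 0.3 rad it fits into the slot while the free edge passes over the catch.
- cover_edge (a point): Middle of the cover's free edge (opposite the lip), on the underside: x +55 mm, y 0 from the cover's centre. Axes as the cover's.
- catch (a joint): Sprung steel catch at the far end of the frame, in m: 0 at rest, grows as it is pushed outward (+x), at most 0.008. At rest its nose, 30 mm wide, overhangs the well by 5 mm (tip at x 47, 7.5 mm above the seat, from the frame's centre); its face slopes 60 degrees up and out to 15 mm above the seat. The cover's free edge, pressed down with about 5 to 15 N, pushes it out and it snaps back over the plate.
- screwdriver: Bystander: screwdriver lying on the table. Leave it.
- wire_spool: Bystander: copper wire spool standing on the table, 84 mm across, 82 mm high. Leave it.
- solder_reel: Bystander: small metal reel, 52 mm across, 32 mm high. Leave it.
- board: Bystander: green circuit board, 70 by 50 mm, 18 mm high. Leave it.
- flux_jar: Bystander: small amber jar, 48 mm across, 50 mm high. Leave it.
- pliers: Bystander: pliers with yellow handles, 130 mm long, 12 mm high. Leave it.
- marker: Bystander: blue marker pen, 120 mm long, 12 mm thick, lying on the table. Leave it.
Not all that is in view belongs to the job. Several things look just like the part that bears cover_bar: the one meant starts farthest to the robot's left.

How it is judged:
By the outcome, as a careful person would: the job done as asked, in the order asked, and still so for the second after the job is handed in, with the robot touching nothing.
It also fails if it takes over 56 s, if anything falls off the work surface, if the arm or the gripper's body presses on something with over 40 N, if the wrist force passes 120 N, or if a joint passes its speed limit or range.

ROBOT

A 6-joint arm with a two-finger parallel gripper is mounted at the origin on the work surface. World frame = base frame: x ahead of the robot, y to its left, z up, the work surface at z = 0. Lengths are in mm, angles in degrees, forces in N, time in s.
With the tool pointing down it reaches from about 350 to 850 mm from the base axis. Payload 8.1 kg.
Tool frame: the origin (TCP) lies at the very end of the fingers, on their centre line; the grasp point (between the pads) lies 19 mm behind it (r.grip_depth is the distance from the TCP to the grasp point, in mm); z points along the fingers, y is the direction in which the jaws open and shut (so a half turn about z gives the same grasp; the last joint's range is limited). The gripper opens to 85 mm and grips with 20 to 120 N. Pads are 22 mm wide; open, the fingers measure 114 mm over their backs; the gripper's body (76 mm by 85 mm) begins 54 mm behind the grasp point. The pads swing forward as they close: fully open they stand 13 mm farther back than shut.
Start: joints at [-76.914, 7.471, 85.268, -0, 87.261, -4.893], TCP at [185.225, -570.699, 231.292] pointing down, gripper open.
Joint ranges: [-169.43, 169.43], [-51.17, 129.36], [1.28, 143.12], [-76.62, 256.62], [0, 156.53], [-152.29, 152.29]. Speed limits (degrees/s): [136.94, 136.94, 159.86, 180, 180, 180].

INTERFACE

Orientations are given as [roll, pitch, yaw] about the fixed x, y, z axes, in that order (R = Rz(yaw) Ry(pitch) Rx(roll)).
In Python, from bench import status, viewer, hand_in, r gives the robot as it stands.
- The arm moves only by the shell command python3 -m crank 'ROWS' [OPENING] [FORCE]. ROWS is a JSON object of lists of equal length, an entry for each row: "slide": the shift along the tool's x, y, z in m, a list of three; "twist": the turn about the tool's z in rad. A call has 1 to 8 rows; each row shifts and turns the commanded pose from where the row before left it, along the tool's axes as they then stand; what a row does not reach is not made up. A row lasts 1/10 s, in which the tool goes at most 50 mm and 8.59 degrees, less where a joint would pass 70% of its speed; a pose out of reach is approached as far as the arm can. A call with a gripper value outside its range is refused whole. OPENING is the closure, from 0 (fully open) to 1 (shut), set as the call begins (- or left out, the last holds). The fingers move at their own pace and stop on an object; FORCE is the grip in N (left out, the last holds). Time passes only in rows, so rows that do not move let the fingers close. It gives the time, the measured TCP pose, the force and the opening at its end, in the units of the state.
- status.sense(): the state, without advancing time (a new reading comes with each control period).
- viewer.snapshot(name): name is "scene" or "top" or "wrist"; returns a dict with "img" (480x640x3 uint8, red, green, blue), "fx", "fy", "cx", "cy" (pixels), "k1" (the pictures are not rectified: a ray, as slopes to the right and down, at radius r is drawn at 1 + k1 r^2 times it, then the intrinsics apply), "R" (3x3) and "t" (3): a world point X has camera coordinates R X + t; the wrist camera has in their place "hand_eye" (4x4, takes a point from camera to tool coordinates, whose origin is the TCP and whose axes are the flange's). Camera axes: x right, y down, z forward; pixel columns grow to the right and rows downward; lengths in mm; the calibration is good to about 2 mm. A picture is of the moment at which its call begins: read the wrist's pose just before it. There is no depth.
- hand_in(): hands the job in, once; it reports no verdict.
The state is a dict: "time": time; "joint_pos": joint angles; "qd": joint speeds; "joint_efforts": joint torques, N m; "tool_pos": TCP position; "tcp_rot": TCP orientation; "ft_force": force on the tool from outside, world axes, zero at the start; "wrist_torque": the same for the moment, N m; "finger_gap": finger opening in mm.
Only numpy, scipy, OpenCV 4.12 (cv2) and the standard library are available. Lean on these libraries where they do the work, as an engineer would, in place of code of your own. Each camera call takes 0.05 s, during which the arm holds its last target.

## Working session

There is one attempt and no reset: what is moved stays moved. The work goes in short steps, Python scripts to look and compute and a shell command to move; the robot and the scene stay as the last step left them, time stands still between calls to the robot, and variables do not carry over. Pictures are saved under pics/ and viewed, and the job is handed in when it is done.

```bash
ls; mkdir -p pics
python3 - <<'E'
from bench import status, viewer, r
import cv2
print(status.sense()); print(r.grip_depth, [a for a in dir(r) if a[0]!='_'])
for n in("scene","top","wrist"):
    s=viewer.snapshot(n); cv2.imwrite(f"pics/a_{n}.png",s["img"][:,:,::-1])
    print({k:v for k,v in s.items() if k!="img"})
E
```

```text
pics
{'time': 0.0, 'joint_pos': array([-7.69146166e+01,  7.51496076e+00,  8.53298800e+01,  1.01315387e-04,
        8.72618771e+01, -4.89143156e+00]), 'qd': array([-0.05321927,  0.03968676, -0.03622455, -0.06698915, -0.00638729,
        0.04217924]), 'joint_efforts': array([-4.20913175e-04, -5.69409120e+01, -5.00546551e+01, -1.36977692e-04,
        1.50619989e-02,  3.55508902e-06]), 'tool_pos': array([ 185.09115149, -570.15358028,  230.2402158 ]), 'tcp_rot': array([-1.79893679e+02, -9.20042796e-03,  1.79768015e+01]), 'ft_force': array([-0.64335875, -0.24384024,  0.07404283]), 'wrist_torque': array([ 0.00134024, -0.01935255, -0.02366139]), 'finger_gap': 85.244994285815}
18.700000000000003 ['PlanningError', 'grip_depth']
{'fx': 584.8804166788346, 'fy': 584.8804166788346, 'cx': 324.86193903775734, 'cy': 241.00975782459705, 'k1': -0.1200944247838556, 'R': array([[-0.52014921,  0.85398334, -0.0125401 ],
       [ 0.69705736,  0.41599214, -0.58400477],
       [-0.49351376, -0.31251079, -0.81165336]]), 't': array([ 275.10693178, -339.23727589, 1679.67077227])}
{'fx': 509.32142650034507, 'fy': 509.32142650034507, 'cx': 314.8069075141239, 'cy': 236.06964026927275, 'k1': 0.04416954959935402, 'R': array([[ 7.62041857e-03, -9.99970960e-01,  9.31133654e-05],
       [-9.91004110e-01, -7.56452737e-03, -1.33617484e-01],
       [ 1.33614308e-01,  9.25945428e-04, -9.91032976e-01]]), 't': array([   1.41875353,  542.90606762, 1030.52247316])}
{'fx': 332.8063113009141, 'fy': 332.8063113009141, 'cx': 321.14166874542195, 'cy': 237.94509758418263, 'k1': -0.031206989201257786, 'hand_eye': array([[ 2.09886120e-04, -9.63715636e-01, -2.66930944e-01,
         6.79094015e+01],
       [ 9.99998919e-01, -1.86117967e-04,  1.45824490e-03,
         4.50713271e-01],
       [-1.45501406e-03, -2.66930962e-01,  9.63714556e-01,
        -1.42875758e+02],
       [ 0.00000000e+00,  0.00000000e+00,  0.00000000e+00,
         1.00000000e+00]])}
```

View pics/a_top.png

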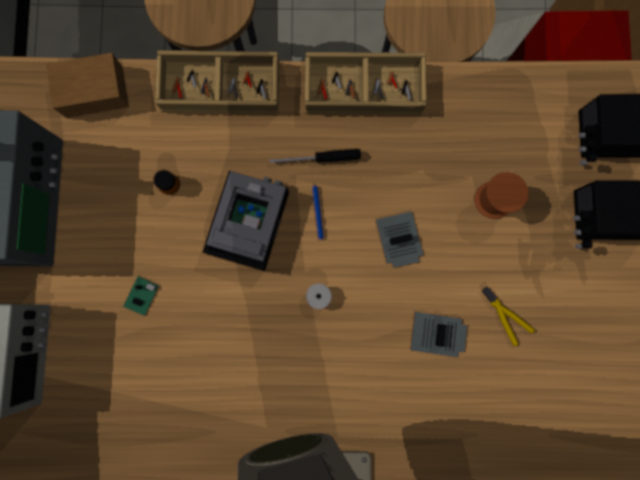

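View pics/a_scene.png

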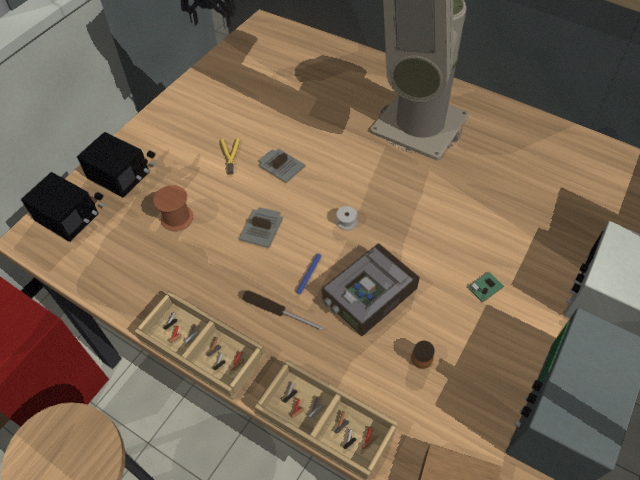

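```bash
cat > h.py <<'E'
import numpy as np, cv2
from scipy.spatial.transform import Rotation as Ro
from bench import status, viewer, r
def snap(n,save=None):
    st=status.sense(); s=viewer.snapshot(n)
    if n=="wrist":
        T=np.eye(4); T[:3,:3]=Ro.from_euler('xyz',st['tcp_rot'],degrees=True).as_matrix(); T[:3,3]=st['tool_pos']
        C=T@np.array(s['hand_eye']); s['R']=C[:3,:3].T; s['t']=-s['R']@C[:3,3]
    if save: cv2.imwrite(f"pics/{save}.png",s["img"][:,:,::-1])
    s['K']=np.array([[s['fx'],0,s['cx']],[0,s['fy'],s['cy']],[0,0,1]]); s['D']=np.array([s['k1'],0,0,0,0.])
    return s
def ray(s,px):
    u=cv2.undistortPoints(np.array(px,float).reshape(-1,1,2),s['K'],s['D']).reshape(-1,2)
    d=np.c_[u,np.ones(len(u))]@s['R']; return -s['R'].T@s['t'],d
def onz(s,px,z):
    c,d=ray(s,px); return c+d*((z-c[2])/d[:,2])[:,None]
def tri(l):
    A=np.zeros((3,3));b=np.zeros(3)
    for s,p in l:
        c,d=ray(s,[p]);d=d[0]/np.linalg.norm(d[0]);P=np.eye(3)-np.outer(d,d);A+=P;b+=P@c
    return np.linalg.solve(A,b)
def proj(s,X):
    return cv2.projectPoints(np.array(X,float).reshape(-1,1,3),cv2.Rodrigues(np.array(s['R']))[0],np.array(s['t'],float),s['K'],s['D'])[0].reshape(-1,2)
def crop(s,x0,x1,y0,y1,name,k=None):
    im=s['img'][y0:y1,x0:x1,::-1]; k=k or min(800/(x1-x0),600/(y1-y0))
    im=cv2.convertScaleAbs(im,alpha=1.6); cv2.imwrite(f"pics/{name}.png",cv2.resize(im,None,fx=k,fy=k,interpolation=cv2.INTER_CUBIC)); print(name,'scale',k,'origin',x0,y0)
E
python3 - <<'E'
from h import *
s=snap("top")
crop(s,370,480,200,360,'b_cov'); crop(s,190,310,160,280,'b_unit')
print(onz(s,[[400,240],[438,334]],0))
E
```

```text
b_cov scale 3.75 origin 370 200
b_unit scale 5.0 origin 190 160
[[ 540.62294113 -178.66728164    0.        ]
 [ 341.89044464 -255.15119852    0.        ]]
```

View pics/b_cov.png

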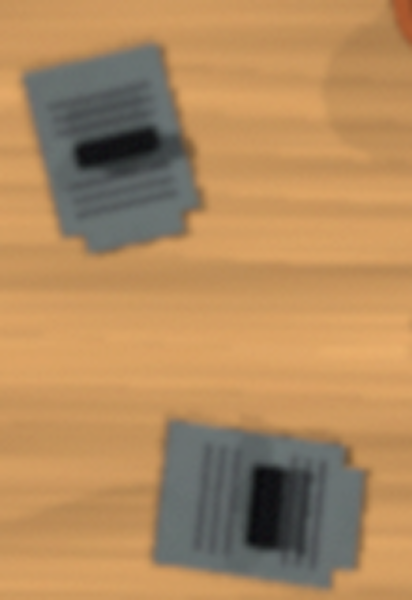

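View pics/b_unit.png

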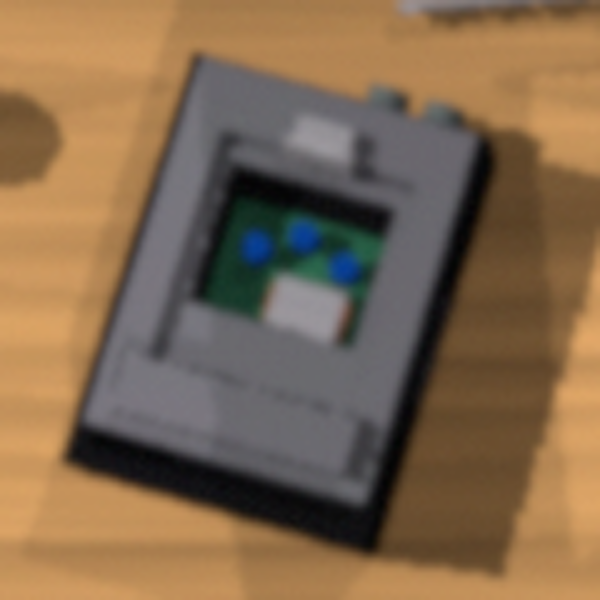

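Top view: two look-alike covers: A at px (400,240), y≈-179, and B at px (438,334), y≈-255. The robot's left is +y, so A is the one meant; the close crop shows its lip towards the robot. Unit at px (247,222). Now measuring cover and unit.

Run:
```python
from h import *
s=snap("top"); c=snap("scene")
for nm,q,(x0,x1,y0,y1) in (("top",s,(370,430,200,275)),("scene",c,(230,290,200,250))):
    im=q['img'][y0:y1,x0:x1]; hsv=cv2.cvtColor(im,cv2.COLOR_RGB2HSV)
    m=((hsv[...,1]<75)|(hsv[...,2]<40)).astype('uint8')*255
    m=cv2.morphologyEx(m,cv2.MORPH_OPEN,np.ones((3,3)))
    cs,_=cv2.findContours(m,cv2.RETR_EXTERNAL,cv2.CHAIN_APPROX_NONE); k=max(cs,key=cv2.contourArea)
    P=k.reshape(-1,2)+[x0,y0]; W=onz(q,P,5)[:,:2].astype('float32')
    rc=cv2.minAreaRect(W); print(nm,cv2.contourArea(k),rc)
    g=hsv[...,2]; b=((g<45)).astype('uint8'); n,l,stt,ce=cv2.connectedComponentsWithStats(b)
    for i in range(1,n):
        if stt[i,4]>30: print('bar',stt[i],onz(q,[ce[i]+[x0,y0]],27))
# unit top rim corners from crop (top): NW,NE,SE,SW at z guess
U=np.array([[196,58],[488,140],[372,505],[85,425]])/5+[190,160]
for z in (64,70):
    w=onz(s,U,z)[:,:2]; print(z,w.round(1),w.mean(0),[np.linalg.norm(w[i]-w[i-1]).round(1) for i in range(4)])
print("base", proj(s,[[0,0,0]]))
crop(c,310,430,235,345,'b_unit_s')
```

```text
top 1740.0 ((541.0210571289062, -177.38079833984375), (109.79103088378906, 80.1939697265625), 13.55117416381836)
bar [ 20  34  25  13 229] [[ 537.66608293 -178.40418728   27.        ]]
scene 1061.5 ((542.3338012695312, -177.80905151367188), (112.41114044189453, 81.29669189453125), 13.562623023986816)
64 [[672.6 183.9]
 [638.9  62.5]
 [487.4 107.3]
 [519.2 224.4]] [579.52280466 144.50527571] [np.float64(158.6), np.float64(126.0), np.float64(158.0), np.float64(121.4)]
70 [[671.  182.8]
 [637.5  62.2]
 [486.9 106.7]
 [518.5 223.1]] [578.4787187  143.68998671] [np.float64(157.7), np.float64(125.2), np.float64(157.0), np.float64(120.7)]
base [[315.51670286 507.68284931]]
b_unit_s scale 5.454545454545454 origin 310 235
```

View pics/b_unit_s.png

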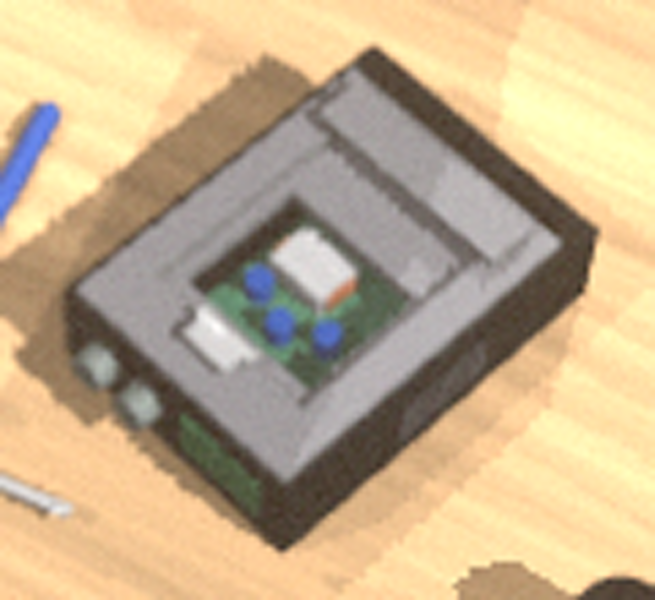

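Run:
```python
from h import *
s=snap("top"); c=snap("scene")
U=np.array([[196,58],[488,140],[372,505],[85,425]])/5+[190,160]
V=np.array([[287,480],[75,290],[350,68],[565,240]])/5.4545+[310,235]
w=np.array([tri([(s,u),(c,v)]) for u,v in zip(U,V)])
print(w.round(1),w.mean(0)); print([np.linalg.norm(w[i]-w[i-1]).round(1) for i in range(4)])
d=(w[0]+w[1]-w[2]-w[3]);print(np.degrees(np.arctan2(d[1],d[0])))
# case corners, scene: bottom corner far+y (283,550), -y near catch (70,335?)
B=np.array([[590,290],[283,550],[72,355]])/5.4545+[310,235]
print(onz(c,B,0))
B=np.array([[70,462],[375,550]])/5+[190,160]; print('top ledge-end corners',[onz(s,B,z).round(1) for z in(0,60)])
```

```text
[[674.8 184.6  56.8]
 [641.3  64.5  50.8]
 [487.9 109.2  53.5]
 [519.8 227.1  55.3]] [580.91119002 146.35423676  54.09323733]
[np.float64(160.7), np.float64(124.8), np.float64(159.8), np.float64(122.2)]
-15.771530418866462
[[502.11131792 238.24200888   0.        ]
 [676.47757537 185.6907458    0.        ]
 [642.69882626  64.8419823    0.        ]]
top ledge-end corners [array([[510.5, 243.9,   0. ],
       [473.5, 111.9,   0. ]]), array([[504.4, 230.8,  60. ],
       [469.5, 106. ,  60. ]])]
```

Chosen: A (400,240). The tool can only twist about its own z, so I'll grip the bar by its 46 mm ends. That lets the cover pivot between the pads about its y axis, and I can tilt it by resting its free edge on the fixed ledge. First, a wrist look at the unit and the cover.

```bash
cat >> h.py <<'E'
def to(x,y,z,yaw):
    st=status.sense(); p=st['tool_pos']; R=Ro.from_euler('xyz',st['tcp_rot'],degrees=True).as_matrix()
    d=R.T@(np.array([x,y,z])-p); tw=-((yaw-st['tcp_rot'][2]+180)%360-180)
    print('t',round(st['time'],2),'at',p.round(1),st['tcp_rot'].round(1),'F',st['ft_force'].round(1),'gap',round(st['finger_gap'],1)); print('slide mm (untwisted axes)',d.round(1),'twist rad',np.radians(tw).round(4))
E
python3 - <<'E'
from h import *
to(541,-178,230,18)
to(560,150,230,18)
E
```

```text
t 0.4 at [ 185.2 -570.6  231.2] [-180.   -0.   18.] F [0.2 0.2 0.4] gap 85.1
slide mm (untwisted axes) [ 459.6 -263.7    1.2] twist rad -0.0004
t 0.4 at [ 185.2 -570.6  231.2] [-180.   -0.   18.] F [0.2 0.2 0.4] gap 85.1
slide mm (untwisted axes) [ 578.9 -569.8    1.3] twist rad -0.0004
```

```bash
python3 -m crank '{"slide":[[0.034,-0.0335,0],[0.034,-0.0335,0],[0.034,-0.0335,0],[0.034,-0.0335,0],[0.034,-0.0335,0],[0.034,-0.0335,0],[0.034,-0.0335,0],[0.034,-0.0335,0]],"twist":[0,0,0,0,0,0,0,0]}' 0.2
python3 -c "
from h import *
to(560,150,230,-15.8)"
```

```text
time: 1.2
tool_pos: [361.7, -230.2, 231.6]
tcp_rot: [179.9, -0.0, 18.0]
ft_force: [0.5, -0.5, -0.3]
finger_gap: 68.6
t 1.2 at [ 361.7 -230.2  231.6] [179.9  -0.   18. ] F [ 0.5 -0.5 -0.3] gap 68.6
slide mm (untwisted axes) [ 305.8 -300.5    1.5] twist rad 0.5891
```

```bash
python3 -m crank '{"slide":[[0.034,-0.0335,0],[0.034,-0.0335,0],[0.034,-0.0335,0],[0.034,-0.0335,0],[0.034,-0.0335,0],[0.034,-0.0335,0],[0.034,-0.0335,0],[0.034,-0.0335,0]],"twist":[0,0,0,0,0,0,0,0]}'
python3 -m crank '{"slide":[[0.034,-0.0335,0],[0,0,0],[0,0,0],[0,0,0],[0,0,0]],"twist":[0,0.147,0.147,0.147,0.147]}'
python3 -c "
from h import *
s=snap('wrist','c_wrist'); to(560,150,230,-15.8)"
```

```text
time: 2.0
tool_pos: [537.9, 109.1, 231.5]
tcp_rot: [180.0, -0.0, 18.0]
ft_force: [1.2, -1.1, 0.0]
finger_gap: 68.5
time: 2.5
tool_pos: [559.2, 149.7, 231.2]
tcp_rot: [180.0, 0.0, -16.0]
ft_force: [0.9, 0.8, -0.6]
finger_gap: 68.2
t 2.55 at [559.2 149.6 231.2] [180.    0.  -16.6] F [ 0.1 -0.1  0. ] gap 68.6
slide mm (untwisted axes) [ 0.6 -0.6  1.2] twist rad -0.0137
```

View pics/c_wrist.png

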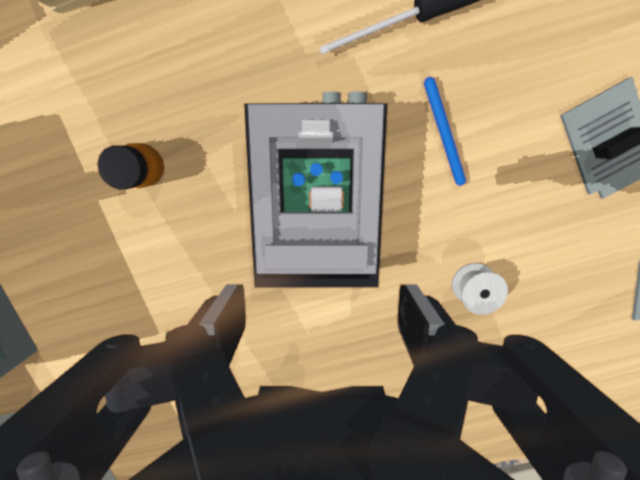

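```bash
python3 -c "
from h import *
s=snap('wrist','c_wrist2'); crop(s,230,400,90,300,'c_u'); 
import pickle; pickle.dump(s,open('s1.pkl','wb'));print(status.sense()['tcp_rot'])"
```

```text
c_u scale 2.857142857142857 origin 230 90
[ 1.79998258e+02  4.17900868e-03 -1.58437390e+01]
```

View pics/c_u.png

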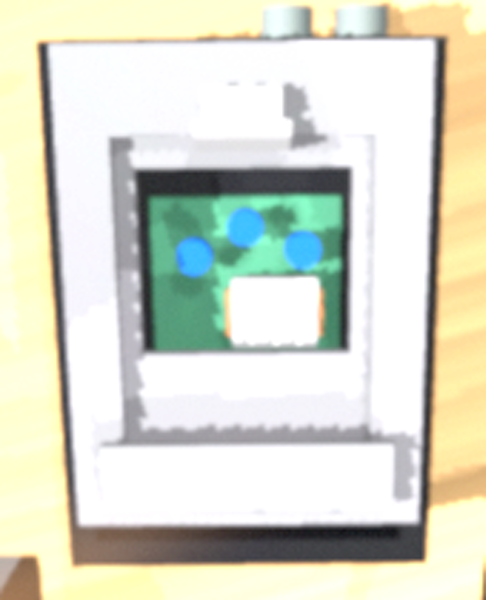

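```bash
python3 -c "
from h import *
import pickle; s=pickle.load(open('s1.pkl','rb'))
P=np.array([[48,42],[436,40],[415,525],[80,525]])/2.857+[230,90]
a=np.radians(-15.8);ex=np.array([np.cos(a),np.sin(a)]);ey=np.array([-np.sin(a),np.cos(a)])
for z in (52,58,64,70):
  w=onz(s,P,z)[:,:2]; print(z,w.mean(0).round(1),[np.linalg.norm(w[i]-w[i-1]).round(1) for i in range(4)],np.c_[w@ex,w@ey].round(1).tolist())
cv2.imwrite('pics/c_u3.png',cv2.resize(s['img'][90:300,230:400,::-1],None,fx=2.857,fy=2.857,interpolation=cv2.INTER_CUBIC))
"
```

```text
52 [582.5 147.5] [np.float64(164.2), np.float64(123.5), np.float64(164.8), np.float64(121.5)] [[603.1, 361.8], [602.0, 238.3], [437.3, 240.3], [438.9, 361.8]]
58 [583.3 147.2] [np.float64(161.2), np.float64(121.2), np.float64(161.7), np.float64(119.2)] [[602.4, 360.5], [601.3, 239.4], [439.6, 241.4], [441.3, 360.6]]
64 [584.1 146.9] [np.float64(158.1), np.float64(118.9), np.float64(158.6), np.float64(117.0)] [[601.7, 359.3], [600.7, 240.4], [442.0, 242.4], [443.6, 359.3]]
70 [584.9 146.5] [np.float64(155.0), np.float64(116.6), np.float64(155.6), np.float64(114.7)] [[601.0, 358.0], [600.0, 241.5], [444.4, 243.4], [446.0, 358.1]]
```

View pics/c_u3.png

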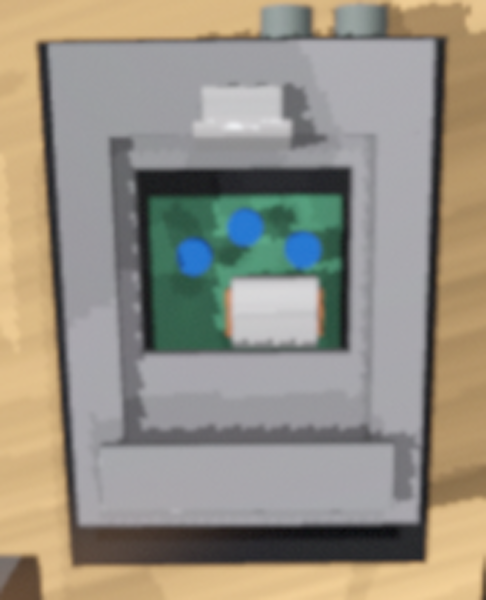

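```bash
python3 -m crank '{"slide":[[0,0.045,0],[0,0.045,0],[0,0,0],[0,0,0]],"twist":[0,0,0,0]}'
python3 -c "
from h import *
s=snap('wrist','c_wrist4'); to(541,-178,150,13.5)
import pickle; pickle.dump(s,open('s2.pkl','wb'))
x0,x1,y0,y1=120,330,90,300
cv2.imwrite('pics/c_u4.png',cv2.resize(s['img'][y0:y1,x0:x1,::-1],None,fx=2.857,fy=2.857,interpolation=cv2.INTER_CUBIC))
"
```

```text
time: 3.0
tool_pos: [534.9, 62.0, 231.6]
tcp_rot: [-180.0, -0.0, -15.6]
ft_force: [0.8, -0.5, 0.9]
finger_gap: 68.8
t 3.05 at [535.   62.8 231.6] [-180.    -0.   -15.6] F [ 0.1  0.5 -0.1] gap 68.7
slide mm (untwisted axes) [ 70.5 230.4  81.4] twist rad -0.5079
```

View pics/c_u4.png

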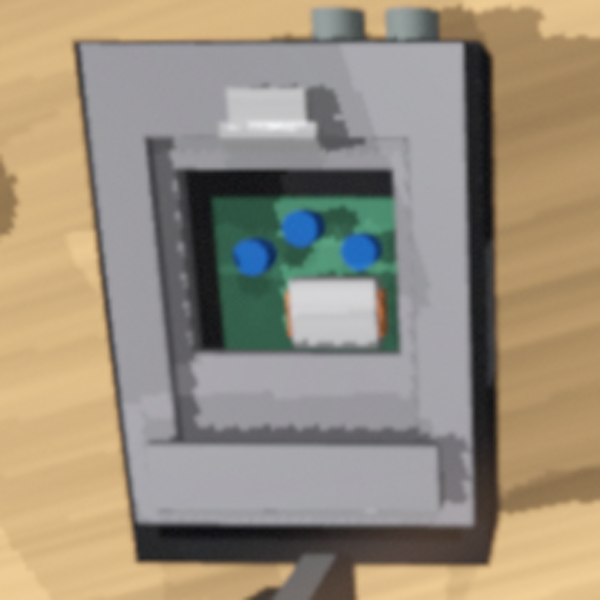

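View pics/c_wrist4.png

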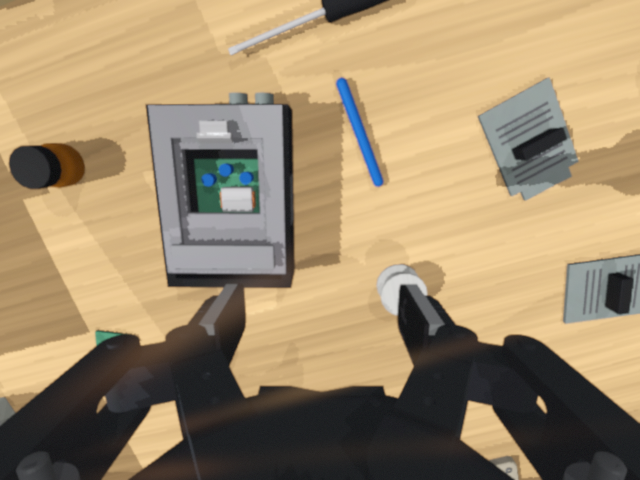

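```bash
python3 -c "
from h import *
import pickle; s=pickle.load(open('s1.pkl','rb'));q=pickle.load(open('s2.pkl','rb'))
P=np.array([[48,42],[436,40],[415,525],[80,525],[100,445],[393,445],[150,350],[348,350],[75,562],[425,560]])/2.857+[230,90]
Q=np.array([[78,43],[463,42],[473,524],[138,524],[148,443],[440,446],[205,351],[401,352],[137,562],[488,562]])/2.857+[120,90]
a=np.radians(-16);ex=np.array([np.cos(a),np.sin(a)]);ey=np.array([-np.sin(a),np.cos(a)])
for n,u,v in zip('rNW rNE rSE rSW ledL ledR shL shR case1 case2'.split(),P,Q):
  w=tri([(s,u),(q,v)]); print(n,w.round(1),(w[:2]@ex).round(1),(w[:2]@ey).round(1))
"
```

```text
rNW [677.1 182.3  61.5] 600.6 361.9
rNE [643.9  67.   60.2] 600.5 241.9
rSE [488.6 112.3  56.1] 438.8 242.6
rSW [522.8 226.5  59.3] 440.2 361.9
ledL [550.6 208.3  65.3] 471.8 352.0
ledR [521.9 112.9  63.6] 470.6 252.4
shL [574.1 184.5  49.2] 501.0 335.6
shR [554.9 118.6  49.7] 500.7 266.9
case1 [508.9 233.8  57.1] 424.8 365.0
case2 [472.2 112.   52.4] 423.0 237.8
```

```bash
python3 -m crank '{"slide":[[0.01,0.046,0.012],[0.01,0.046,0.012],[0.01,0.046,0.012],[0.01,0.046,0.012],[0.01,0.046,0.012],[0,0,0],[0,0,0]],"twist":[0,0,0,-0.13,-0.13,-0.13,-0.12]}'
python3 -m crank '{"slide":[[0,0,0],[0,0,0]],"twist":[0,0]}'
python3 -c "
from h import *
s=snap('wrist','d_wrist'); to(541,-178,150,13.5)
import pickle; pickle.dump(s,open('s3.pkl','wb'))
"
```

```text
time: 3.75
tool_pos: [527.0, -172.6, 170.4]
tcp_rot: [-179.9, 0.0, 13.8]
ft_force: [-0.1, 1.4, 1.4]
finger_gap: 68.5
time: 3.95
tool_pos: [527.4, -171.3, 171.3]
tcp_rot: [-180.0, -0.0, 13.4]
ft_force: [-0.1, -0.4, -0.2]
finger_gap: 67.8
t 4.0 at [ 527.3 -171.3  171.4] [-180.    -0.    13.4] F [ 0.2 -0.5  0.3] gap 68.3
slide mm (untwisted axes) [11.7  9.7 21.4] twist rad -0.0009
```

View pics/d_wrist.png

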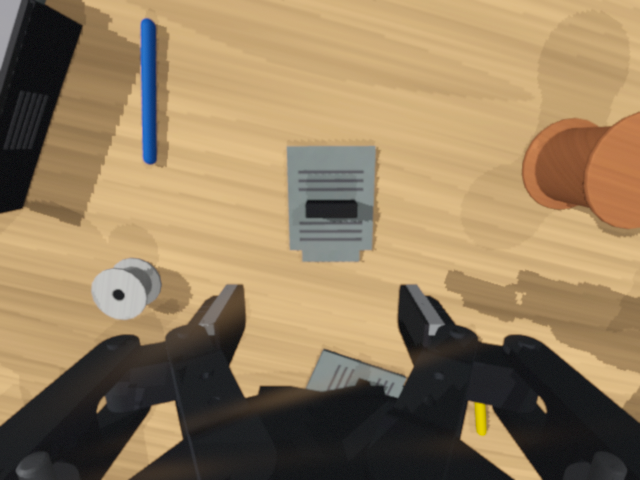

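```bash
python3 -c "
from h import *
import pickle; q=pickle.load(open('s3.pkl','rb'))
x0,x1,y0,y1=265,400,130,275
im=q['img'][y0:y1,x0:x1]; hsv=cv2.cvtColor(im,cv2.COLOR_RGB2HSV)
m=((hsv[...,1]<75)|(hsv[...,2]<40)).astype('uint8')*255
m=cv2.morphologyEx(m,cv2.MORPH_OPEN,np.ones((3,3)))
cs,_=cv2.findContours(m,cv2.RETR_EXTERNAL,cv2.CHAIN_APPROX_NONE); k=max(cs,key=cv2.contourArea)
W=onz(q,k.reshape(-1,2)+[x0,y0],5)[:,:2].astype('float32'); print(cv2.minAreaRect(W))
b=(hsv[...,2]<45).astype('uint8'); n,l,stt,ce=cv2.connectedComponentsWithStats(b)
for i in range(1,n):
  if stt[i,4]>100: print(stt[i],ce[i]+[x0,y0]); W=onz(q,np.argwhere(l==i)[:,::-1]+[x0,y0],27)[:,:2].astype('float32'); print('bar',cv2.minAreaRect(W))
cv2.imwrite('pics/d_c.png',cv2.resize(im[:,:,::-1],None,fx=4,fy=4,interpolation=cv2.INTER_CUBIC))
"
```

```text
((543.0199584960938, -177.46412658691406), (110.04914093017578, 80.77651977539062), 13.67471981048584)
[ 42  70  50  18 795] [331.32955975 208.53333333]
bar ((544.0311279296875, -177.34425354003906), (14.965428352355957, 43.08985137939453), 14.793167114257812)
```

View pics/d_c.png

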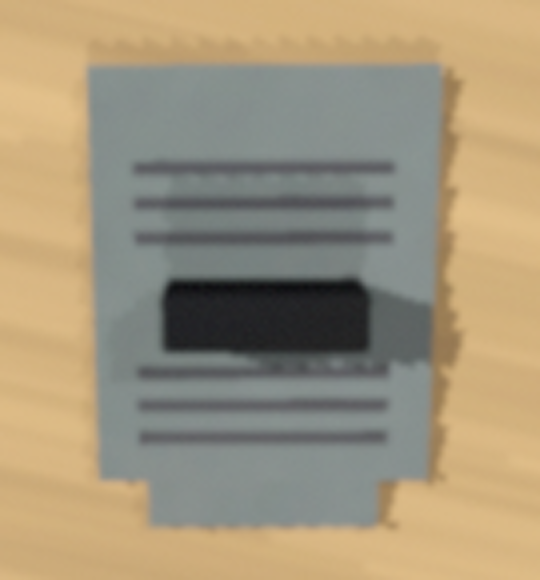

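```bash
python3 -m crank '{"slide":[[0.0138,0.0098,0.04],[0,0,0.04],[0,0,0.04],[0,0,0],[0,0,0]],"twist":[0,-0.003,0,0,0]}'
python3 -c "
from h import *
to(543,-177.4,11,13.6); s=snap('wrist','d_w2');s=snap('scene');crop(s,200,320,160,260,'d_s2')
"
```

```text
time: 4.5
tool_pos: [542.2, -177.7, 51.4]
tcp_rot: [-179.9, 0.1, 13.7]
ft_force: [0.7, 0.3, 0.5]
finger_gap: 68.3
t 4.5 at [ 542.2 -177.7   51.4] [-1.799e+02  1.000e-01  1.370e+01] F [0.7 0.3 0.5] gap 68.3
slide mm (untwisted axes) [ 0.9 -0.1 40.4] twist rad 0.0012
d_s2 scale 6.0 origin 200 160
```

View pics/d_w2.png

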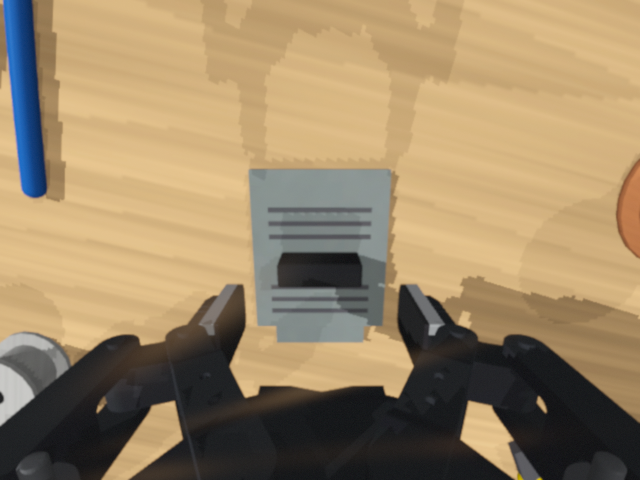

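```bash
python3 -m crank '{"slide":[[0.0008,0,0.02],[0,0,0.02],[0,0,0],[0,0,0]],"twist":[0,0,0,0]}'
python3 -m crank '{"slide":[[0,0,0],[0,0,0],[0,0,0],[0,0,0],[0,0,0],[0,0,0]],"twist":[0,0,0,0,0,0]}' 1 25
python3 -c "
from h import *
to(543,-177.4,11,13.6); s=snap('wrist','d_w3')
"
```

```text
time: 5.0
tool_pos: [544.5, -178.7, 13.4]
tcp_rot: [179.9, -0.1, 13.7]
ft_force: [0.1, -0.2, -0.2]
finger_gap: 68.3
time: 5.6
tool_pos: [544.8, -178.7, 13.6]
tcp_rot: [179.9, -0.2, 13.7]
ft_force: [-1.0, 1.9, 6.8]
finger_gap: 45.2
t 5.6 at [ 544.8 -178.7   13.6] [179.9  -0.2  13.7] F [-1.   1.9  6.8] gap 45.2
slide mm (untwisted axes) [-1.4 -1.7  2.6] twist rad 0.0014
```

View pics/d_w3.png

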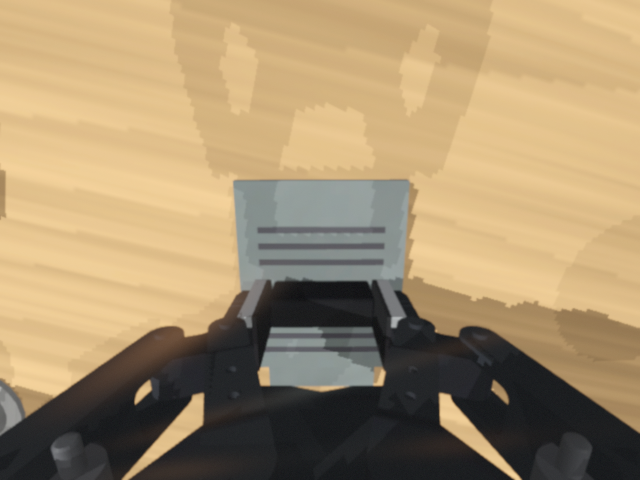

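```bash
python3 -c "
from h import *
q=snap('wrist'); st=status.sense()
w=onz(q,[[235,181],[409,181]],5); print(w, np.linalg.norm(w[0]-w[1]))
R=Ro.from_euler('xyz',st['tcp_rot'],degrees=True).as_matrix()
print((w-st['tool_pos'])@R, st['tool_pos'])
"
python3 -m crank '{"slide":[[0,0,-0.01],[0,0,-0.01],[0,0,-0.03],[0,0,-0.04],[0,0,-0.04]],"twist":[0,0,0,0,0]}'
python3 -c "
from h import *
q=snap('wrist','e_w');to(478.3,177,140,-16)"
```

```text
[[ 586.98687269 -129.02776574    5.        ]
 [ 605.61193405 -205.57071178    5.        ]] 78.77636384043898
[[ 52.7172654  -38.32456758   8.70566214]
 [ 52.71486838  40.45169031   8.83484232]] [ 544.80119054 -178.72246525   13.6299576 ]
time: 6.2
tool_pos: [542.8, -178.1, 143.2]
tcp_rot: [-180.0, 0.0, 13.7]
ft_force: [1.0, -0.2, -1.7]
finger_gap: 45.5
t 6.25 at [ 546.9 -179.8  152. ] [179.6  -0.5  13.7] F [ 5.  -1.9  5.2] gap 44.9
slide mm (untwisted axes) [  17.7 -363.     9.8] twist rad 0.5181
```

View pics/e_w.png

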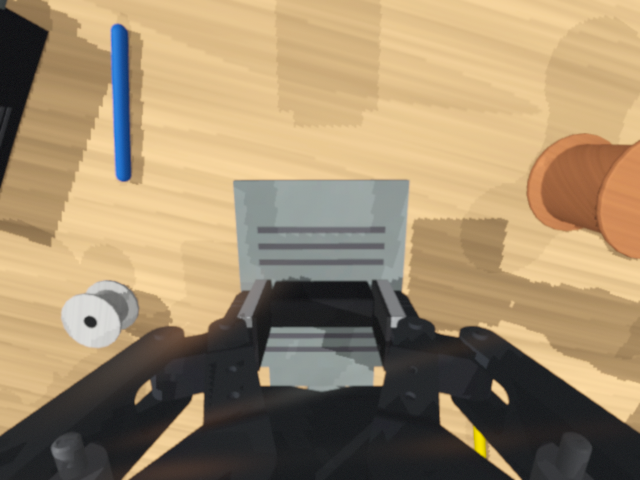

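```bash
python3 -m crank '{"slide":[[0.002,-0.03,0],[0.002,-0.045,0],[0.002,-0.048,0],[0.002,-0.048,0],[0.002,-0.048,0],[0.002,-0.048,0],[0.002,-0.048,0],[0.002,-0.044,0]],"twist":[0,0,0,0,0,0,0,0]}'
python3 -m crank '{"slide":[[0,0,0],[0,0,0],[0,0,0],[0,0,0],[0,0,0],[0,0,0]],"twist":[0.1,0.14,0.14,0.138,0,0]}'
python3 -c "
from h import *
q=snap('wrist','e_w2');to(478.3,177,110,-16)"
```

```text
time: 7.05
tool_pos: [473.4, 176.4, 142.4]
tcp_rot: [-180.0, -0.1, 13.7]
ft_force: [1.3, 0.4, -1.7]
finger_gap: 45.6
time: 7.65
tool_pos: [474.1, 174.3, 141.9]
tcp_rot: [-180.0, -0.0, -15.8]
ft_force: [-0.4, -0.4, -2.4]
finger_gap: 45.4
t 7.7 at [474.1 174.3 141.7] [-180.    -0.   -15.8] F [-0.   0.1 -0.8] gap 45.2
slide mm (untwisted axes) [ 3.3 -3.8 31.7] twist rad 0.0038
```

View pics/e_w2.png

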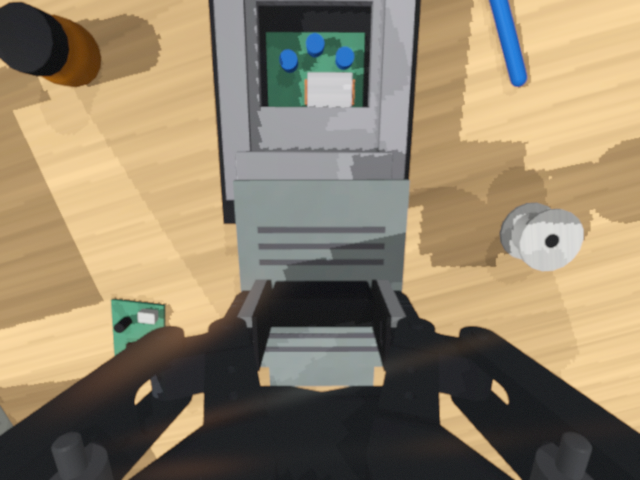

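```bash
python3 -c "
from h import *
q=snap('wrist')
cv2.imwrite('pics/e_c.png',cv2.resize(q['img'][0:235,200:430,::-1],None,fx=2.5,fy=2.5,interpolation=cv2.INTER_CUBIC))
a=np.radians(-16);ex=np.array([np.cos(a),np.sin(a)]);ey=np.array([-np.sin(a),np.cos(a)])
c=520*ex+302*ey
X=[[*(c+x*ex+y*ey),52+z] for x,y,z in [(-48,50,15),(-48,-50,15),(-60,50,15),(-80,60,6),(-80,-60,6),(-20,34,0),(-20,-34,0)]]
print(proj(q,X).round(1).tolist(), (proj(q,X)*2.5-[500,0]).round().tolist())
"
```

```text
[[236.2, 152.3], [393.5, 152.9], [237.3, 171.4], [227.7, 200.0], [402.5, 200.7], [263.6, 108.2], [366.9, 108.6]] [[91.0, 381.0], [484.0, 382.0], [93.0, 429.0], [69.0, 500.0], [506.0, 502.0], [159.0, 270.0], [417.0, 271.0]]
```

View pics/e_c.png

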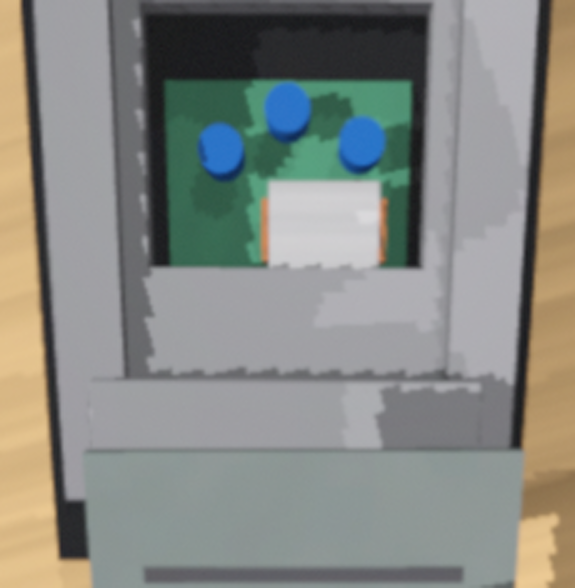

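```bash
python3 -m crank '{"slide":[[0.0055,-0.0038,0.02],[0,0,0.02],[0,0,0.015],[0,0,0],[0,0,0]],"twist":[0.0035,0,0,0,0]}'
python3 -m crank '{"slide":[[0,0,0.002],[0,0,0.002],[0,0,0.002],[0,0,0]],"twist":[0,0,0,0]}'
python3 -c "
from h import *
to(478.3,177,80,-16)"
```

```text
time: 8.25
tool_pos: [480.1, 176.4, 86.3]
tcp_rot: [180.0, 0.0, -16.2]
ft_force: [0.1, 0.1, -1.7]
finger_gap: 45.4
time: 8.65
tool_pos: [480.7, 176.7, 81.0]
tcp_rot: [-180.0, -0.0, -16.2]
ft_force: [-1.9, -0.2, 4.7]
finger_gap: 45.3
t 8.65 at [480.7 176.7  81. ] [-180.    -0.   -16.2] F [-1.9 -0.2  4.7] gap 45.3
slide mm (untwisted axes) [-2.4  0.4  1. ] twist rad -0.0033
```

```bash
python3 -m crank '{"slide":[[0,0,0.002],[0,0,0.002],[0,0,0]],"twist":[0,0,0]}'; python3 -m crank '{"slide":[[0,0,0.002],[0,0,0.002],[0,0,0]],"twist":[0,0,0]}'
```

```text
time: 8.95
tool_pos: [479.8, 177.1, 76.8]
tcp_rot: [-180.0, 0.1, -16.2]
ft_force: [-6.4, 1.8, 6.7]
finger_gap: 45.4
time: 9.25
tool_pos: [479.5, 177.2, 72.6]
tcp_rot: [-180.0, 0.1, -16.2]
ft_force: [-7.3, 2.2, 6.3]
finger_gap: 44.9
```

```bash
python3 -m crank '{"slide":[[0,0,0.002],[0,0,0.002],[0,0,0]],"twist":[0,0,0]}'; python3 -c "
from h import *
q=snap('wrist','f_w');q=snap('scene','f_s'); crop(q,300,440,190,310,'f_s2')"
```

```text
time: 9.55
tool_pos: [479.4, 177.2, 68.4]
tcp_rot: [-180.0, 0.1, -16.2]
ft_force: [-7.3, 3.1, 5.3]
finger_gap: 44.9
f_s2 scale 5.0 origin 300 190
```

View pics/f_s2.png

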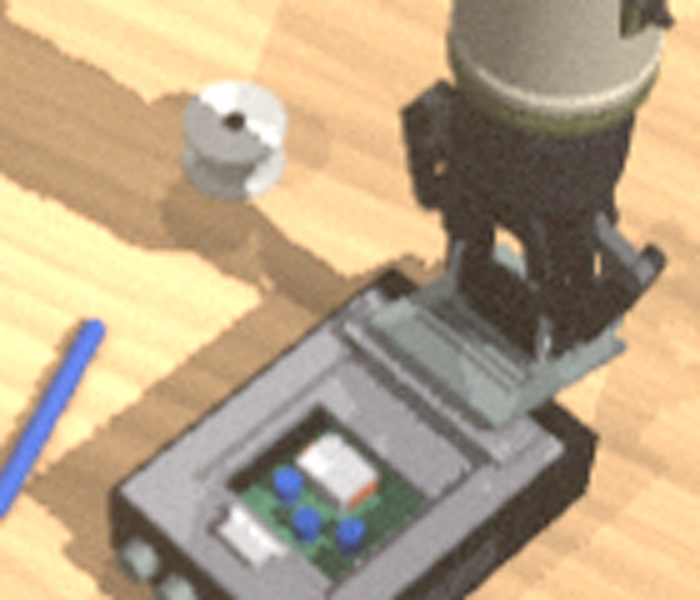

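View pics/f_w.png

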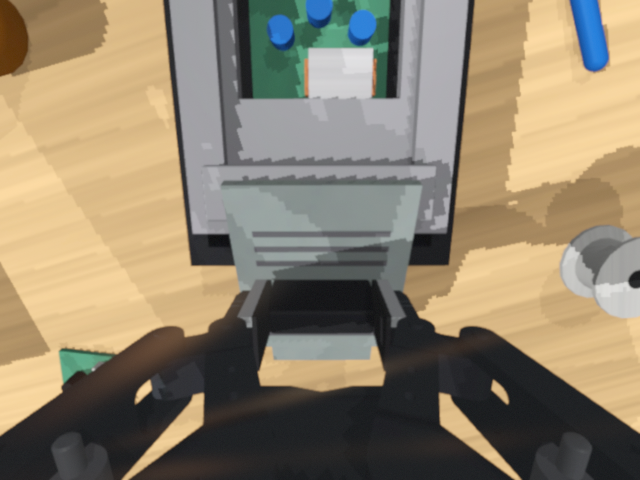

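```bash
cat >> h.py <<'E'
def edge(q,pl,pr,W=80.0):
    st=status.sense(); R=Ro.from_euler('xyz',st['tcp_rot'],degrees=True).as_matrix()
    c,d=ray(q,[pl,pr]); C=(c-st['tool_pos'])@R; D=d@R
    # same tool-z depth h for both: separation W
    f=lambda h: C+D*((h-C[2])/D[:,2])[:,None]
    from scipy.optimize import brentq
    h=brentq(lambda h:np.linalg.norm(f(h)[0]-f(h)[1])-W,-100,60); return f(h)
E
python3 -c "
from h import *
q=snap('wrist'); x0,y0=200,160
cv2.imwrite('pics/f_c.png',cv2.resize(q['img'][160:300,200:440,::-1],None,fx=3.3,fy=3.3,interpolation=cv2.INTER_CUBIC))
print(edge(q,(235,181),(409,181)),edge(q,(221,184),(420,185)))"
```

```text
[[ 52.73357556 -39.17299555  11.13439985]
 [ 52.74256757  40.82700394  11.13439985]] [[ 53.53168603 -39.8298131   -8.66002276]
 [ 53.13619423  40.16920931  -8.66002276]]
```

View pics/f_c.png

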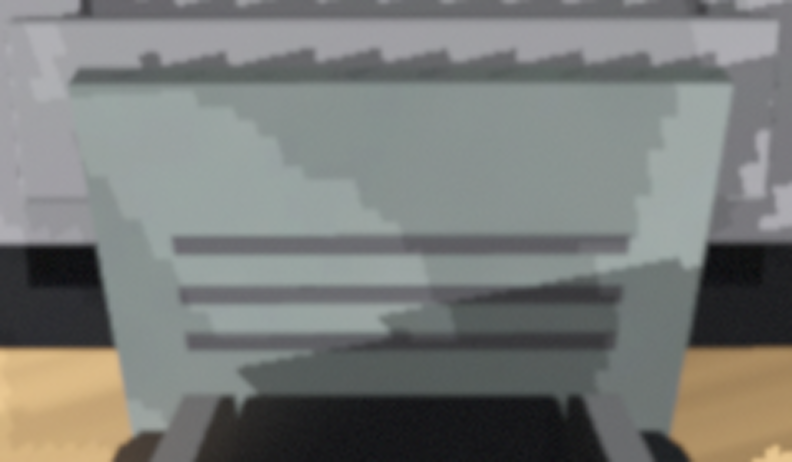

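```bash
python3 -c "
from h import *
q=snap('wrist');s=snap('scene'); st=status.sense()
cv2.imwrite('pics/f_s3.png',cv2.resize(s['img'][235:285,365:430,::-1],None,fx=12,fy=12,interpolation=cv2.INTER_CUBIC))
cv2.imwrite('pics/f_w3.png',cv2.resize(q['img'][260:400,220:420,::-1],None,fx=4,fy=4,interpolation=cv2.INTER_CUBIC))
print(st['tool_pos'],st['ft_force'])
for a,b in (((221.8,184.2),(399.5,275)),((421.5,184.2),(373.4,256))):
  w=tri([(q,a),(s,b)]); print(w, proj(q,w),proj(s,w))
"
```

```text
[479.39353977 177.13577109  68.54732183] [-5.95414345  2.52586465  4.98766538]
[541.25304283 200.28915137  79.14060327] [[220.66205274 186.08046023]] [[399.12035159 275.1139483 ]]
[517.39328665 121.99220779  66.40802457] [[417.90734645 185.21787511]] [[372.81599982 255.6508912 ]]
```

View pics/f_s3.png

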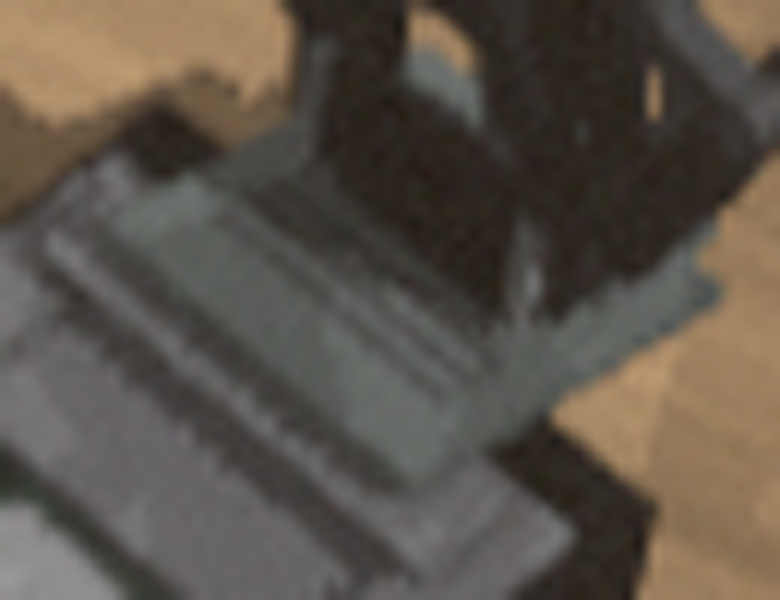

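View pics/f_w3.png

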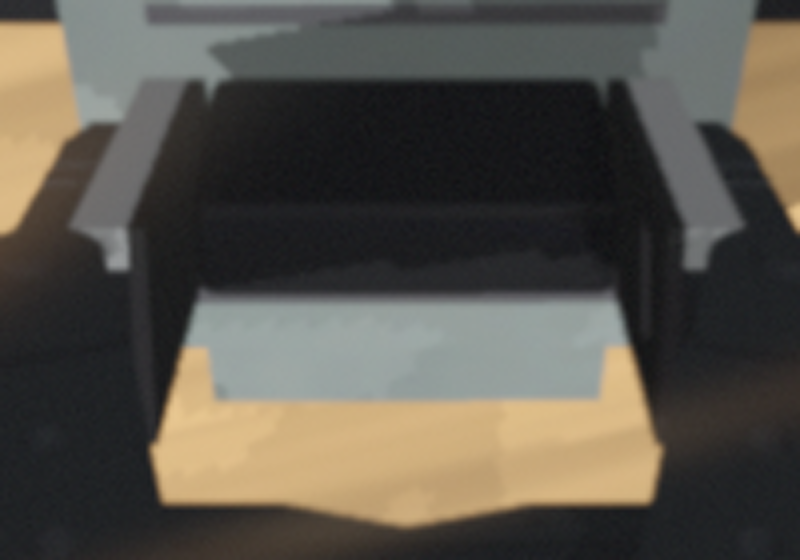

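```bash
python3 -c "
from h import *
q=snap('wrist'); st=status.sense()
f=edge(q,(221.8,184.2),(421.5,184.2)).mean(0); l=edge(q,(273.7,359.5),(370,359),56).mean(0); print(f,l,np.linalg.norm(f-l))
v=f-l; th=np.arctan2(-v[2],v[0]); print('theta',th)
"
```

```text
[53.52143935  0.62327985 -9.12045497] [-51.1342684    0.86907043  23.96809267] 109.76214995909231
theta 0.3062209665766333
```

```bash
python3 -m crank '{"slide":[[0,0,-0.01],[0,0,-0.02],[0,0,-0.02],[0.02,0,0],[0.03,0,0],[0.03,0,0],[0.03,0,0],[0,0,0]],"twist":[0,0,0,0,0,0,0,0]}'
python3 -m crank '{"slide":[[0,0,0],[0,0,0]],"twist":[0,0]}'
python3 -c "
from h import *
a=np.radians(-16);ex=np.array([np.cos(a),np.sin(a)]);ey=np.array([-np.sin(a),np.cos(a)])
c=520*ex+302*ey+6.6*ex
to(*c,90,-16);q=snap('wrist','g_w');s=snap('scene'); crop(s,310,430,215,335,'g_s')"
```

```text
time: 10.65
tool_pos: [589.1, 144.1, 118.9]
tcp_rot: [-180.0, -0.1, -16.3]
ft_force: [-1.1, -0.2, -0.9]
finger_gap: 45.3
time: 10.85
tool_pos: [585.3, 145.9, 118.3]
tcp_rot: [180.0, 0.0, -16.2]
ft_force: [0.1, 1.0, -2.0]
finger_gap: 45.0
t 10.85 at [585.3 145.9 118.3] [180.    0.  -16.2] F [ 0.1  1.  -2. ] gap 45.0
slide mm (untwisted axes) [ 4.2 -0.5 28.3] twist rad -0.0034
g_s scale 5.0 origin 310 215
```

View pics/g_w.png

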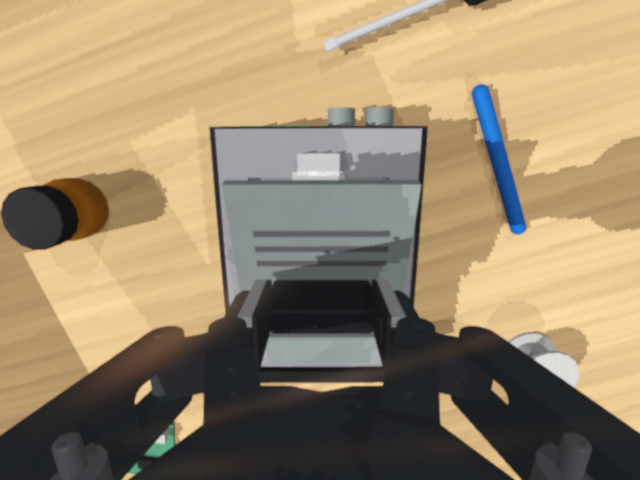

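View pics/g_s.png

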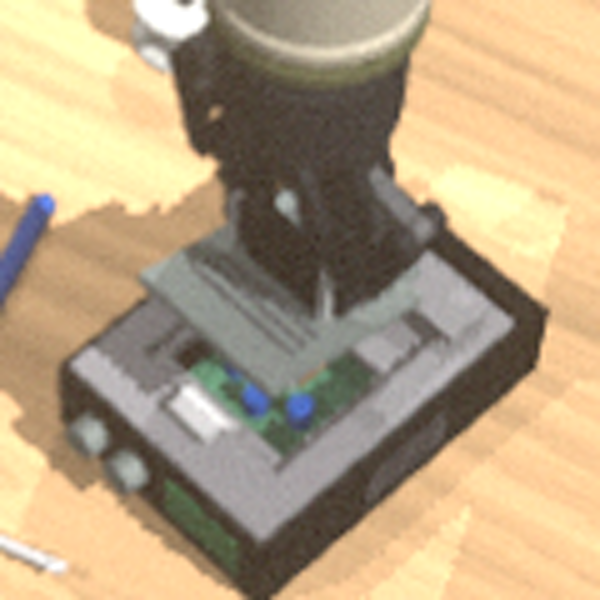

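```bash
python3 -m crank '{"slide":[[0.0045,-0.0005,0.01],[0,0,0.012],[0,0,0.01],[0,0,0],[0,0,0]],"twist":[-0.003,0,0,0,0]}'
python3 -m crank '{"slide":[[0,0,0.001],[0,0,0.001],[0,0,0.001],[0,0,0]],"twist":[0,0,0,0]}'
python3 -m crank '{"slide":[[0,0,0.001],[0,0,0.001],[0,0,0]],"twist":[0,0,0]}'
```

```text
time: 11.45
tool_pos: [589.7, 145.0, 85.4]
tcp_rot: [180.0, 0.1, -16.0]
ft_force: [0.8, -0.4, -1.2]
finger_gap: 45.3
time: 11.85
tool_pos: [590.4, 145.0, 83.4]
tcp_rot: [-180.0, -0.0, -16.0]
ft_force: [0.7, 0.4, -1.6]
finger_gap: 45.2
time: 12.15
tool_pos: [590.2, 145.0, 81.1]
tcp_rot: [180.0, 0.0, -16.0]
ft_force: [-0.3, 0.1, -2.4]
finger_gap: 45.3
```

```bash
python3 -m crank '{"slide":[[0,0,0.001],[0,0,0.001],[0,0,0]],"twist":[0,0,0]}'
python3 -m crank '{"slide":[[0,0,0.001],[0,0,0.001],[0,0,0]],"twist":[0,0,0]}'
```

```text
time: 12.45
tool_pos: [590.8, 145.0, 79.7]
tcp_rot: [-180.0, -0.1, -16.0]
ft_force: [0.3, -1.2, 0.9]
finger_gap: 45.2
time: 12.75
tool_pos: [591.6, 144.8, 78.4]
tcp_rot: [-180.0, -0.2, -16.0]
ft_force: [2.7, -2.3, 5.8]
finger_gap: 45.1
```

```bash
python3 -m crank '{"slide":[[0,0,0.001],[0,0,0.001],[0,0,0]],"twist":[0,0,0]}'
python3 -c "
from h import *
q=snap('wrist','g_w2');to(590,145,78,-16)
cv2.imwrite('pics/g_w3.png',cv2.resize(q['img'][160:400,200:440,::-1],None,fx=2.5,fy=2.5,interpolation=cv2.INTER_CUBIC))"
```

```text
time: 13.05
tool_pos: [592.3, 144.8, 76.9]
tcp_rot: [-179.9, -0.2, -16.0]
ft_force: [5.1, -3.6, 5.8]
finger_gap: 45.2
t 13.1 at [592.3 144.8  76.9] [-179.9   -0.2  -16. ] F [ 4.8 -2.2  5.5] gap 44.9
slide mm (untwisted axes) [-2.2  0.4 -1.1] twist rad -0.0007
```

View pics/g_w3.png

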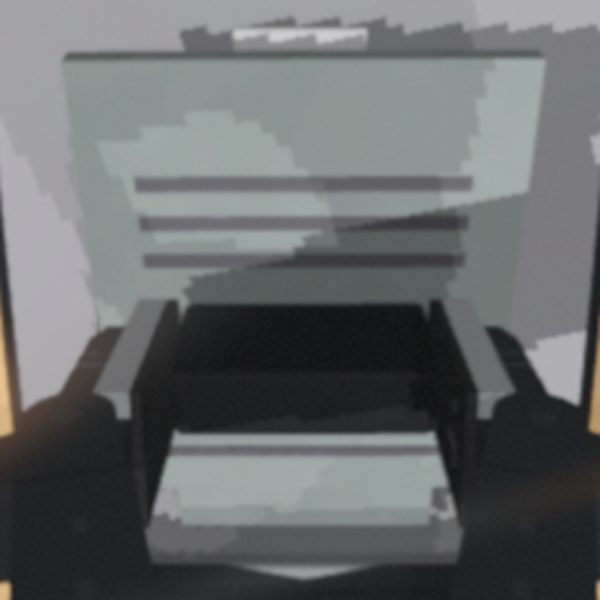

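```bash
python3 -m crank '{"slide":[[0,0,-0.0015],[0,0,0],[-0.002,0,0],[-0.002,0,0],[-0.002,0,0],[-0.002,0,0],[0,0,0]],"twist":[0,0,0,0,0,0,0]}'
python3 -m crank '{"slide":[[-0.002,0,0],[-0.002,0,0],[0,0,0]],"twist":[0,0,0]}'
```

```text
time: 13.8
tool_pos: [582.5, 147.4, 76.9]
tcp_rot: [-180.0, -0.0, -16.0]
ft_force: [3.5, -0.7, 4.6]
finger_gap: 45.1
time: 14.1
tool_pos: [578.6, 148.4, 76.9]
tcp_rot: [-180.0, 0.0, -16.0]
ft_force: [4.4, -0.6, 4.7]
finger_gap: 45.4
```

```bash
python3 -m crank '{"slide":[[0,0,-0.001],[-0.001,0,0],[-0.001,0,0],[0,0,0]],"twist":[0,0,0,0]}'
python3 -m crank '{"slide":[[-0.001,0,0],[-0.001,0,0],[0,0,0]],"twist":[0,0,0]}'
python3 -c "
from h import *
q=snap('wrist','g_w4');to(590,145,78,-16)
cv2.imwrite('pics/g_w4.png',cv2.resize(q['img'][160:400,200:440,::-1],None,fx=2.5,fy=2.5,interpolation=cv2.INTER_CUBIC))"
```

```text
time: 14.5
tool_pos: [577.2, 148.7, 77.9]
tcp_rot: [180.0, -0.0, -16.0]
ft_force: [6.1, -1.0, 3.2]
finger_gap: 45.0
time: 14.8
tool_pos: [576.6, 148.9, 78.7]
tcp_rot: [-180.0, -0.2, -16.0]
ft_force: [9.2, -3.6, 3.1]
finger_gap: 44.9
t 14.85 at [576.6 148.9  78.7] [-180.    -0.2  -16. ] F [ 8.9 -3.8  3.1] gap 45.2
slide mm (untwisted axes) [13.9  0.   0.7] twist rad -0.0007
```

View pics/g_w4.png

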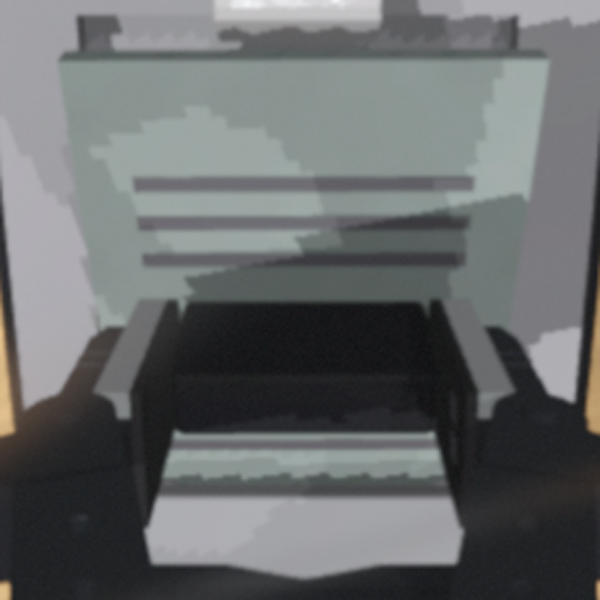

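```bash
python3 -m crank '{"slide":[[0.0005,0,0.002],[0.0005,0,0.002],[0,0,0]],"twist":[0,0,0]}'
python3 -c "
from h import *
q=snap('wrist','g_w5');to(590,145,78,-16)
cv2.imwrite('pics/g_w5.png',cv2.resize(q['img'][160:400,200:440,::-1],None,fx=2.5,fy=2.5,interpolation=cv2.INTER_CUBIC))"
```

```text
time: 15.15
tool_pos: [578.2, 148.6, 75.3]
tcp_rot: [-180.0, -0.3, -16.0]
ft_force: [8.3, -5.2, 7.9]
finger_gap: 45.0
t 15.2 at [578.2 148.6  75.4] [-180.    -0.3  -16. ] F [ 8.1 -3.7  7.5] gap 45.2
slide mm (untwisted axes) [12.4  0.1 -2.6] twist rad -0.0008
```

View pics/g_w5.png

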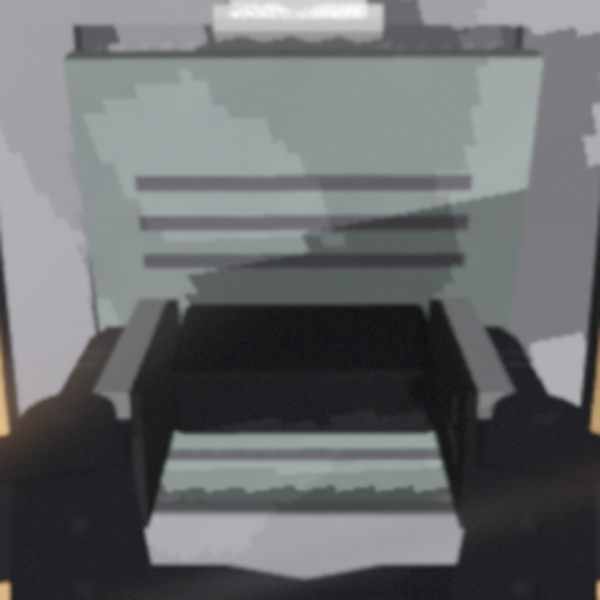

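```bash
python3 -m crank '{"slide":[[0.001,0,0.002],[0.001,0,0.0015],[0,0,0]],"twist":[0,0,0]}'
python3 -m crank '{"slide":[[0.0005,0,0.0015],[0.0005,0,0.0015],[0,0,0]],"twist":[0,0,0]}'
python3 -c "
from h import *
q=snap('wrist','g_w6');to(590,145,78,-16)
cv2.imwrite('pics/g_w6.png',cv2.resize(q['img'][160:400,200:440,::-1],None,fx=2.5,fy=2.5,interpolation=cv2.INTER_CUBIC))
s=snap('scene'); crop(s,310,430,215,335,'g_s6')"
```

```text
time: 15.5
tool_pos: [579.7, 148.1, 71.5]
tcp_rot: [-180.0, -0.2, -16.0]
ft_force: [8.1, -3.1, 6.4]
finger_gap: 45.2
time: 15.8
tool_pos: [580.7, 148.0, 69.3]
tcp_rot: [-180.0, -0.2, -16.0]
ft_force: [5.1, -3.5, 11.6]
finger_gap: 45.2
t 15.85 at [580.7 148.   69.3] [-180.    -0.2  -16. ] F [ 4.5 -4.1 12.5] gap 45.2
slide mm (untwisted axes) [ 9.8  0.3 -8.6] twist rad -0.0006
g_s6 scale 5.0 origin 310 215
```

View pics/g_w6.png

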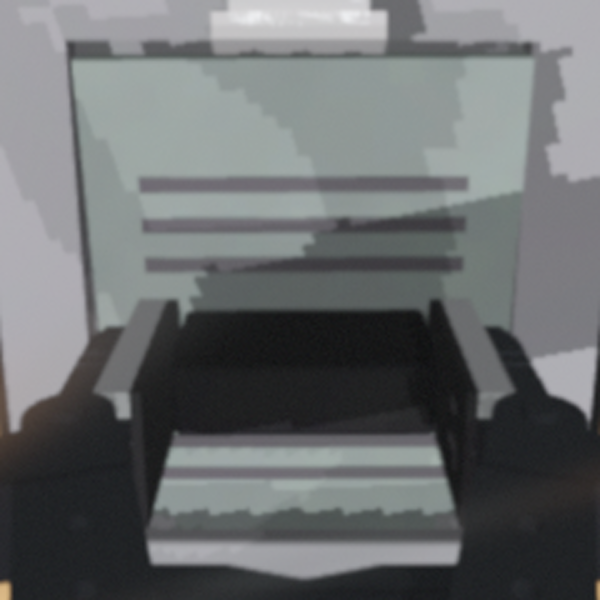

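View pics/g_s6.png

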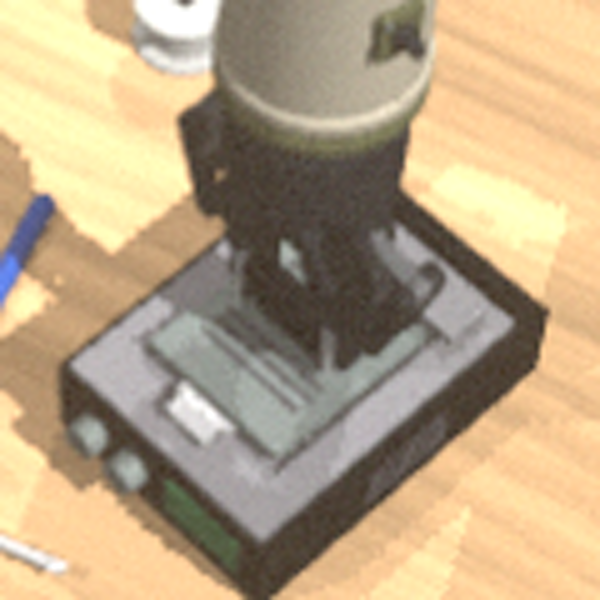

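```bash
python3 -m crank '{"slide":[[0,0,0],[0,0,0],[0,0,0]],"twist":[0,0,0]}' 0.25
python3 -m crank '{"slide":[[0,0,-0.02],[0,0,-0.03],[0,0,-0.01],[0,0,0],[0,0,0],[0,0,0]],"twist":[0,0,0,0,0,0]}' 1
python3 -c "
from h import *
q=snap('wrist','h_w');to(590,145,78,-16)
cv2.imwrite('pics/h_w2.png',cv2.resize(q['img'][100:370,180:460,::-1],None,fx=2.2,fy=2.2,interpolation=cv2.INTER_CUBIC))
"
```

```text
time: 16.2
tool_pos: [577.3, 148.3, 65.9]
tcp_rot: [179.9, 0.2, -16.0]
ft_force: [-0.5, -0.0, -0.5]
finger_gap: 64.1
time: 16.8
tool_pos: [577.6, 148.1, 125.3]
tcp_rot: [179.9, 0.2, -16.0]
ft_force: [-0.5, 0.2, 0.1]
finger_gap: 0.0
t 16.85 at [577.6 148.1 125.3] [179.9   0.2 -16. ] F [ 0.1  0.9 -0. ] gap -0.1
slide mm (untwisted axes) [12.9 -0.4 47.3] twist rad -0.0004
```

View pics/h_w2.png

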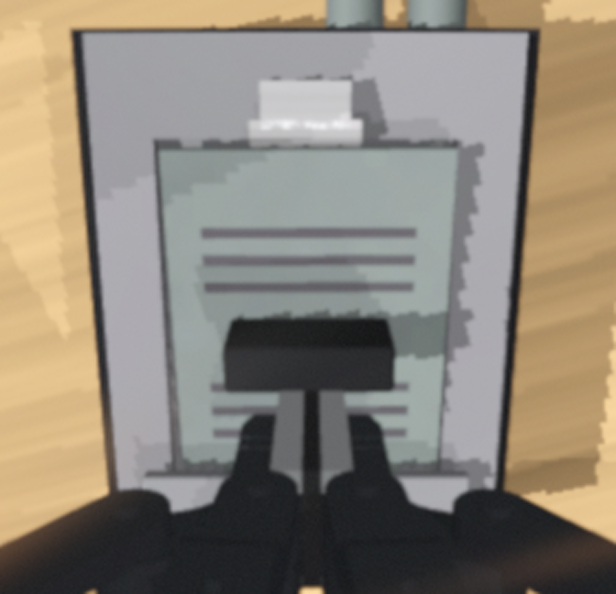

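```bash
python3 -m crank '{"slide":[[0.03,0,0],[0.0086,-0.0004,0],[0,0,0.025],[0,0,0.02],[0,0,0.005],[0,0,0],[0,0,0]],"twist":[0,0,0,0,0,0,0]}'
python3 -m crank '{"slide":[[0,0,0.002],[0,0,0.002],[0,0,0.002],[0,0,0]],"twist":[0,0,0,0]}'
python3 -c "
from h import *
to(590,145,78,-16)"
```

```text
time: 17.55
tool_pos: [616.4, 138.2, 78.1]
tcp_rot: [-180.0, -0.0, -16.0]
ft_force: [-1.0, -1.1, -0.1]
finger_gap: 0.2
time: 17.95
tool_pos: [615.9, 138.0, 71.1]
tcp_rot: [180.0, 0.0, -16.0]
ft_force: [-1.0, 0.5, -0.2]
finger_gap: -0.0
t 17.95 at [615.9 138.   71.1] [180.   0. -16.] F [-1.   0.5 -0.2] gap -0.0
slide mm (untwisted axes) [-26.8   0.5  -6.9] twist rad -0.0004
```

```bash
python3 -m crank '{"slide":[[0,0,0.002],[0,0,0.002],[0,0,0.001],[0,0,0]],"twist":[0,0,0,0]}'
python3 -m crank '{"slide":[[0,0,0.001],[0,0,0.001],[0,0,0]],"twist":[0,0,0]}'
```

```text
time: 18.35
tool_pos: [616.3, 138.1, 66.6]
tcp_rot: [-180.0, -0.0, -16.0]
ft_force: [-0.3, 0.3, 2.9]
finger_gap: -0.2
time: 18.65
tool_pos: [616.0, 138.0, 64.2]
tcp_rot: [-180.0, 0.0, -16.0]
ft_force: [0.1, 0.5, -0.0]
finger_gap: 0.1
```

```bash
python3 -m crank '{"slide":[[0,0,0.001],[0,0,0.001],[0,0,0]],"twist":[0,0,0]}'
python3 -m crank '{"slide":[[0,0,0.001],[0,0,0]],"twist":[0,0]}'
```

```text
time: 18.95
tool_pos: [615.9, 138.0, 61.9]
tcp_rot: [180.0, 0.0, -16.0]
ft_force: [0.9, 0.4, 0.4]
finger_gap: 0.3
time: 19.15
tool_pos: [615.9, 138.0, 61.1]
tcp_rot: [180.0, 0.0, -16.0]
ft_force: [-0.1, -0.3, 0.4]
finger_gap: -0.1
```

```bash
python3 -m crank '{"slide":[[0,0,0.001],[0,0,0]],"twist":[0,0]}'
python3 -m crank '{"slide":[[0,0,0.001],[0,0,0]],"twist":[0,0]}'
python3 -c "
from h import *
q=snap('wrist','h_w');s=snap('scene'); crop(s,310,430,215,335,'h_s')
cv2.imwrite('pics/h_w3.png',cv2.resize(q['img'][100:370,180:460,::-1],None,fx=2.2,fy=2.2,interpolation=cv2.INTER_CUBIC))
"
```

```text
time: 19.35
tool_pos: [615.7, 138.1, 59.9]
tcp_rot: [180.0, 0.0, -16.0]
ft_force: [0.1, 0.5, 0.4]
finger_gap: 0.0
time: 19.55
tool_pos: [615.8, 138.1, 59.0]
tcp_rot: [180.0, 0.0, -16.0]
ft_force: [0.4, -0.7, 0.0]
finger_gap: 0.4
h_s scale 5.0 origin 310 215
```

View pics/h_w3.png

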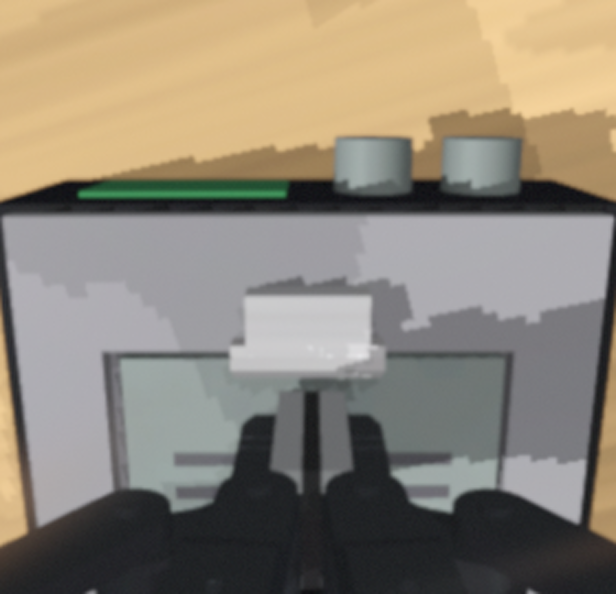

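View pics/h_s.png

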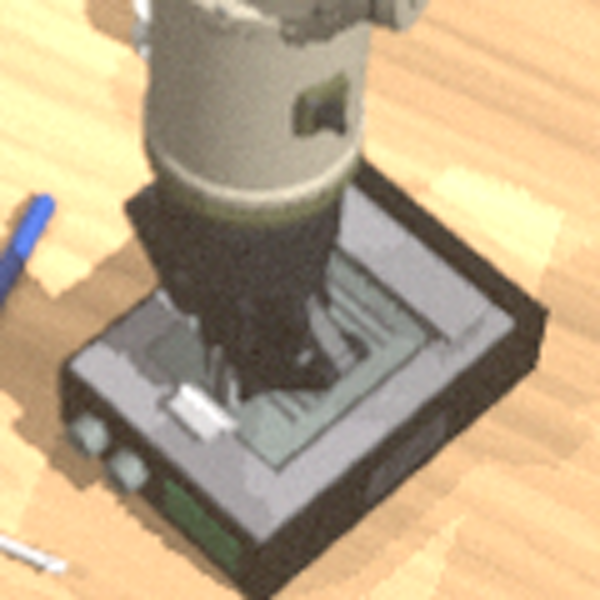

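The catch nose already overhangs the plate (nose px ~(308,360) in the crop, plate edge behind it). I'll press lightly once more to check it is home.

```bash
python3 -m crank '{"slide":[[0,0,0.001],[0,0,0]],"twist":[0,0]}'
python3 -m crank '{"slide":[[0,0,0.001],[0,0,0]],"twist":[0,0]}'
python3 -m crank '{"slide":[[0,0,0.001],[0,0,0]],"twist":[0,0]}'
```

```text
time: 19.85
tool_pos: [616.2, 138.1, 58.4]
tcp_rot: [-180.0, -0.0, -16.0]
ft_force: [0.6, 0.3, 0.2]
finger_gap: -0.0
time: 20.05
tool_pos: [616.3, 138.1, 58.4]
tcp_rot: [-180.0, -0.0, -16.0]
ft_force: [-3.4, -0.4, 7.7]
finger_gap: -0.3
time: 20.25
tool_pos: [616.3, 138.1, 58.3]
tcp_rot: [-180.0, -0.0, -16.0]
ft_force: [-7.3, -0.5, 14.9]
finger_gap: 0.1
```

```bash
python3 -m crank '{"slide":[[0,0,-0.01],[0,0,-0.03],[0,0,-0.04],[-0.03,0,-0.04],[-0.03,0,-0.02],[-0.03,0,0],[0,0,0],[0,0,0]],"twist":[0,0,0,0,0,0,0,0]}'
python3 -c "
from h import *
q=snap('wrist','i_w');s=snap('scene'); crop(s,310,430,215,335,'i_s');to(590,145,78,-16)
cv2.imwrite('pics/i_w2.png',cv2.resize(q['img'][60:330,180:460,::-1],None,fx=2.2,fy=2.2,interpolation=cv2.INTER_CUBIC)); snap('top','i_top')
"
```

```text
time: 21.05
tool_pos: [529.4, 163.1, 196.7]
tcp_rot: [-180.0, -0.0, -16.0]
ft_force: [0.1, 0.1, -0.7]
finger_gap: -0.2
i_s scale 5.0 origin 310 215
t 21.15 at [530.  162.7 196.2] [180.  -0. -16.] F [-0.2 -0.9 -0. ] gap -0.1
slide mm (untwisted axes) [ 62.5   0.4 118.2] twist rad -0.0006
```

View pics/i_w2.png

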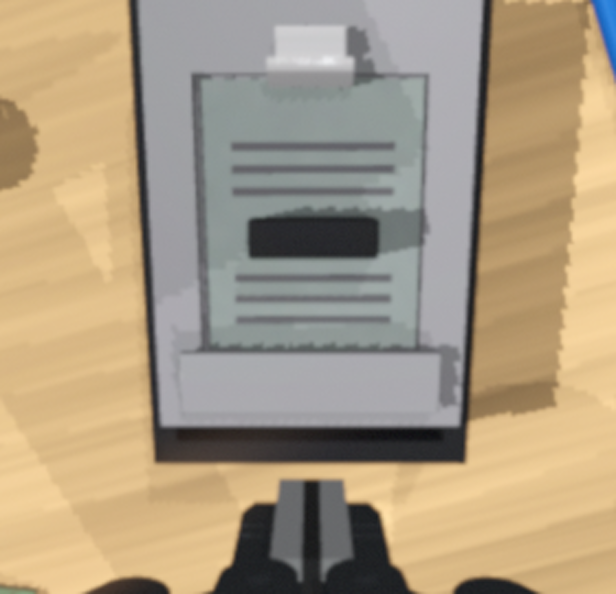

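View pics/i_s.png

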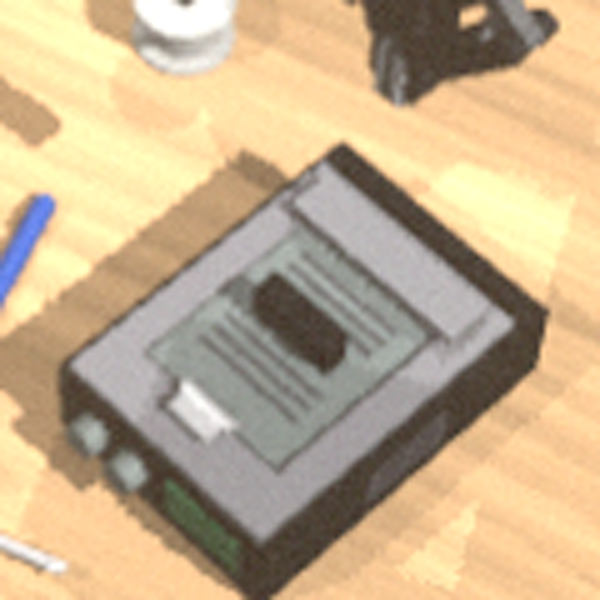

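View pics/i_top.png

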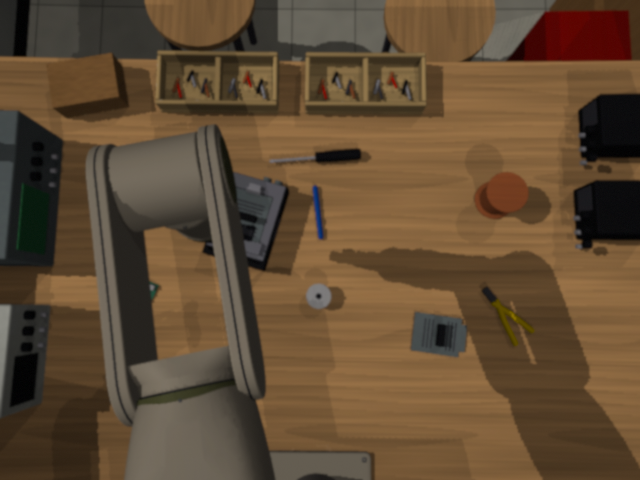

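The wrist crop shows the cover flat in the well. The catch nose at (310,70) overhangs its free edge, and the lip is under the ledge at about (310,350). In the top view the bystanders I can see sit at the same pixels as at the start.

```bash
python3 -c "
from bench import hand_in
print(hand_in())"
```

```text
the job is handed in; nothing more can be done
None
```

The cover is back on the power unit: its lip is under the ledge, the catch has snapped over its free edge, and it lies flat in the well. I handed it in at about 21 s of the 56 s allowed.

- **Method:** I took the left-hand of the two look-alike covers. The interface only turns the tool about its own axis, so I gripped the pull bar by its 46 mm ends rather than across the 14 mm you suggested. I tilted the cover to about 0.3 rad by resting its free edge on the ledge, hooked the lip, swung it down, let go and pressed near the free edge.
- **Seating checks:** The last pictures show the catch nose over the cover's edge. The fingertip met a hard stop at z = 58.4 mm, against about 57 mm expected for the plate's top, which is within measuring error.
- **Forces:** The highest I read at the end of any move was about 17 N (15 N of it straight down), in the final check press. The snap itself fell between readings; I saw only 2.9 N just before it, so its peak is not measured.
- **Disagreements:** The first two-camera estimate put the frame's rim about 5 mm lower than the wrist camera did. Two contacts agreed with the wrist camera, putting the seat at about 52 mm, 6 mm below nominal.
- **Bystanders:** Those visible in the last top view had not moved. The flux jar and most of the circuit board were hidden behind the arm there, so I did not recheck them after the final move.

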